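# Set the plaster finials on their drying bats

### The arm

A 7-joint arm with a two-finger parallel gripper is mounted at the origin on a cart in front of the work surface, level with it; the furniture and walls round the work are solid. World frame = base frame: x ahead of the robot, y to its left, z up, the work surface at z = 0. Lengths are in m, angles in rad, forces in N, time in s.
With the tool pointing down it reaches from about 0.425 to 1.025 m from the base axis. Payload 9.4 kg.
Tool frame: the origin (TCP) lies at the very end of the fingers, on their centre line; the grasp point (between the pads) lies 19 mm behind it (r.grasp_offset is the distance from the TCP to the grasp point, in m); z points along the fingers, y is the line along which they close (so a half turn about z gives the same grasp; the last joint's range is limited). The gripper opens to 93 mm and grips with 3 to 60 N. Pads are 15 mm wide; open, the fingers measure 128 mm over their backs; the gripper's body (75 mm by 188 mm) begins 65 mm behind the grasp point.
Start: joints at [-1.31, 0.599, -0.003, 1.599, 0.002, 0.943, -0.08], TCP at [0.24, 0.684, 0.198] pointing down, gripper open.
Joint ranges: [-2.57, 2.57], [-0.35, 1.97], [-1.29, 1.29], [0.11, 2.56], [-1.05, 4.19], [0.11, 1.86], [-2.63, 2.63]. Speed limits (rad/s): [2.22, 2.22, 3.01, 3.01, 3.14, 3.14, 3.14].

### API

Orientations are given as a unit quaternion [x, y, z, w].
In Python, from cell import status, get_image, r gives the robot as it stands.
- The arm moves only by the tool send_rows, never from a script. Its argument "series" is a list of rows, each a list of 3 entries, a list of its own where there are three numbers: the shift along the tool's x, y, z normalised to -1 to 1, where 1 is 750 mm, then the turn, a rotation vector about the tool's x, y, z normalised to -1 to 1, where 1 is 45 degrees, then the opening, from -1 (shut) to 1 (fully open). In form: [[[tx, ty, tz], [wx, wy, wz], jaw], ...]. A call has 1 to 20 rows; each row is the pose to reach, as a shift and turn from the pose commanded when the call began, along the tool's axes at that moment; what a row does not reach only later rows make up. A row lasts 1/10 s, in which the tool goes at most 50 mm and 8.59 degrees, less where a joint would pass 70% of its speed; a pose out of reach is approached as far as the arm can. A call with a number of a shift or a turn outside -1 to 1 is refused whole. A call with a gripper value outside its range is refused whole. The fingers move at their own pace and stop on an object; "squeeze" is the grip in N (left out, the last holds). Time passes only in rows, so rows that repeat a pose let the fingers close. It gives the time, the measured TCP pose, the force, the opening and the grip force at its end, in the units of the state.
- status.read_state(): the state, without advancing time (a new reading comes with each control period).
- get_image(name): name is "side" or "top" or "wrist"; returns a dict with "pixels" (480x640x3 uint8, red, green, blue), "z_map" (480x640 float32, m along the optical axis (not along the pixel's ray), 0 where there is no reading), "intrinsics" (3x3 intrinsics, pixels), "view" (4x4, takes a point from world to camera coordinates). Camera axes: x right, y up, looking along -z (the intrinsics and any distortion apply to the point x, -y, -z); pixel columns grow to the right and rows downward; lengths in m; the calibration is good to about 2 mm. A picture is of the moment at which its call begins.
- r.hand_in(): hands the job in; it is judged then, once.
The state is a dict: "time_s": time; "qpos": joint angles; "dq": joint speeds; "joint_torque": joint torques, N m; "position": TCP position; "ee_rot": TCP orientation; "force": force on the tool from outside, world axes, zero at the start; "moment": the same for the moment, N m; "width": finger opening in m; "gripper_force": force on a finger pad.
Only numpy, scipy, OpenCV 4.12 (cv2) and the standard library are available. Lean on these libraries where they do the work, as an engineer would, in place of code of your own. Each camera call takes 0.05 s, during which the arm holds its last target. There are 200 camera calls.

### The job

Clear the four white plaster finials off the worktop to dry: stand each one upright on the wooden bat whose black figure has the shape of its foot, centred on the figure and turned to match it. Set them down gently, plaster chips easily, and leave the terracotta finial and the wooden wedge where they are.

Things in the scene. Friction and masses are not known exactly. Their poses are not given: they have to be found in the camera images.
- cast_round: White plaster finial (a turned ornament cast) with a round foot 68 mm across. The foot is 16 mm high; on it stands a round straight shaft 34 mm in diameter from 25 to 60 mm above the underside (the place to grip), and a turned top up to 40 mm wide, in all 77 to 80 mm high. About 0.18 kg, loose, upright. Origin: centre of the underside; z up.
- cast_square: White plaster finial (a turned ornament cast) with a square foot 62 x 62 mm, sides along its x and y. The foot is 16 mm high; on it stands a round straight shaft 34 mm in diameter from 25 to 60 mm above the underside (the place to grip), and a turned top up to 40 mm wide, in all 77 to 80 mm high. About 0.18 kg, loose, upright. Origin: centre of the underside; z up.
- cast_oblong: White plaster finial (a turned ornament cast) with an oblong foot 80 mm (its x) by 40 mm (its y). The foot is 16 mm high; on it stands a round straight shaft 34 mm in diameter from 25 to 60 mm above the underside (the place to grip), and a turned top up to 40 mm wide, in all 77 to 80 mm high. About 0.18 kg, loose, upright. Origin: centre of the underside; z up.
- cast_clover: White plaster finial (a turned ornament cast) with a four-lobed clover foot 69 mm across, lobes along its +-x and +-y. The foot is 16 mm high; on it stands a round straight shaft 34 mm in diameter from 25 to 60 mm above the underside (the place to grip), and a turned top up to 40 mm wide, in all 77 to 80 mm high. About 0.18 kg, loose, upright. Origin: centre of the underside; z up.
- bat_round: Drying bat: pale wooden board 104 x 104 mm, fixed to the worktop, its flat top 12 mm above the worktop; in the middle of the top a flush black painted figure: a disc 78 mm across. Origin: centre of the underside, below the middle of the figure; z up.
- bat_square: Drying bat: pale wooden board 104 x 104 mm, fixed to the worktop, its flat top 12 mm above the worktop; in the middle of the top a flush black painted figure: a square 72 x 72 mm, sides along x and y. Origin: centre of the underside, below the middle of the figure; z up.
- bat_oblong: Drying bat: pale wooden board 104 x 104 mm, fixed to the worktop, its flat top 12 mm above the worktop; in the middle of the top a flush black painted figure: an oblong 90 mm (x) by 50 mm (y). Origin: centre of the underside, below the middle of the figure; z up.
- bat_clover: Drying bat: pale wooden board 104 x 104 mm, fixed to the worktop, its flat top 12 mm above the worktop; in the middle of the top a flush black painted figure: a four-lobed clover 79 mm across, lobes along +-x and +-y. Origin: centre of the underside, below the middle of the figure; z up.
- clay_model: Terracotta-coloured finial of the same size and form as the white one with the round foot, loose. Not to be moved. Origin: centre of the underside.
- wedge: Wooden wedge lying on the worktop, 94 x 58 x 24 mm, loose. Not to be moved. Origin: centre of the underside.

How it is judged:
At the end, for the whole second after the job is handed in: Each white finial upright (0.08 rad) on the bat with its foot's figure, within 12 mm of its middle, turned within 0.26 rad of it (square, clover: any quarter turn; oblong: half turn; round: free), released, at rest; terracotta finial upright and, like the wedge, within 20 mm of its start (horizontal distance between cast_round and bat_round below 0.012 m and z of cast_round in the frame of bat_round between 0.009 and 0.016 m and angle between each of cast_round, cast_square, cast_oblong, cast_clover's own z axis and vertical below 0.08 rad and linear speed of each of cast_round, cast_square, cast_oblong, cast_clover below 0.02 m/s and horizontal distance between cast_square and bat_square below 0.012 m and z of cast_square in the frame of bat_square between 0.009 and 0.016 m and (angle between the x axis of cast_square and the x axis of bat_square, either way round below 0.26 rad or angle between the x axis of cast_square and the y axis of bat_square, either way round below 0.26 rad) and horizontal distance between cast_oblong and bat_oblong below 0.012 m and z of cast_oblong in the frame of bat_oblong between 0.009 and 0.016 m and angle between the x axis of cast_oblong and the x axis of bat_oblong, either way round below 0.26 rad and horizontal distance between cast_clover and bat_clover below 0.012 m and z of cast_clover in the frame of bat_clover between 0.009 and 0.016 m and (angle between the x axis of cast_clover and the x axis of bat_clover, either way round below 0.26 rad or angle between the x axis of cast_clover and the y axis of bat_clover, either way round below 0.26 rad) and distance of each of clay_model, wedge from where it was at the start of the episode below 0.02 m and angle between clay_model's own z axis and vertical below 0.1 rad); the robot touches nothing.
It fails at once if a white finial is dropped or falls: it moves faster than 0.5 m/s with its underside less than 15 mm above the worktop ((height (world z) of cast_round below 0.015 m and linear speed of cast_round above 0.5 m/s) or (height (world z) of cast_square below 0.015 m and linear speed of cast_square above 0.5 m/s) or (height (world z) of cast_oblong below 0.015 m and linear speed of cast_oblong above 0.5 m/s) or (height (world z) of cast_clover below 0.015 m and linear speed of cast_clover above 0.5 m/s)).
It fails at once if a white finial is tipped by more than 40 degrees (angle between any of cast_round, cast_square, cast_oblong, cast_clover's own z axis and vertical above 0.7 rad).
It fails at once if the terracotta finial is moved by more than 20 mm (distance of clay_model from where it was at the start of the episode above 0.02 m).
It fails at once if the wooden wedge is moved by more than 20 mm (distance of wedge from where it was at the start of the episode above 0.02 m).
It also fails if it takes over 122 s, if anything falls off the work surface, if the arm or the gripper's body presses on something with over 40 N, if the wrist force passes 120 N, or if a joint passes its speed limit or range.

## Working session

There is one attempt and no reset: what is moved stays moved. The work goes in short steps, Python scripts to look and compute and a tool call to move; the robot and the scene stay as the last step left them, time stands still between calls to the robot, and variables do not carry over. Pictures are saved under pics/ and viewed, at most 14 in all, crops included, and the job is handed in when it is done.

Besides the shell and the picture viewer there is one more tool, called as name(argument=value, ...) on one line, values as JSON. send_rows: Moves the arm, as the interface text tells. Scaled input: -1 to 1 covers 750 mm each way for a shift and 45 degrees each way for a turn. Its arguments: {"type":"object","properties":{"series":{"type":"array"},"squeeze":{"type":"number"}},"required":["series"]}

```bash
mkdir -p pics; ls; python3 - <<'E'
from cell import status, get_image, r
import cv2, numpy as np
s=status.read_state(); print(s)
for n in ("top","side"):
    d=get_image(n); cv2.imwrite(f"pics/{n}0.png",d["pixels"][:,:,::-1]); np.savez(f"{n}0.npz",**d)
    print(n,d["intrinsics"],d["view"])
E
```

```text
pics
{'time_s': 0.0, 'qpos': array([-1.30968978,  0.6001025 , -0.00251282,  1.60014616,  0.00183301,
        0.94290274, -0.07982046]), 'dq': array([-0.00154806, -0.00016169,  0.00128941,  0.00106785, -0.00204292,
       -0.00087235,  0.00117815]), 'joint_torque': array([ 2.71938707e-04, -7.65078163e+01,  1.49773680e+00, -2.52358603e+01,
       -5.23524941e-02,  1.66611280e-02,  1.41797423e-04]), 'position': array([0.24015076, 0.68350755, 0.19717098]), 'ee_rot': array([ 1.68085332e-01,  9.85772141e-01, -7.77974202e-04, -3.80210947e-05]), 'force': array([0.27209145, 0.04144012, 0.96711767]), 'moment': array([-0.02567171,  0.05811397,  0.00528953]), 'gripper_force': 0.0, 'width': 0.09272813863975962}
top [[554.03102022   0.         314.60026342]
 [  0.         554.03102022 228.82553414]
 [  0.           0.           1.        ]] [[-0.01583781 -0.99985976 -0.00544272  0.05839182]
 [ 0.97360271 -0.01666106  0.22764045 -0.55165609]
 [-0.22769921 -0.00169372  0.97373005 -1.24616279]
 [ 0.          0.          0.          1.        ]]
side [[513.70831729   0.         317.00632264]
 [  0.         513.70831729 238.04232129]
 [  0.           0.           1.        ]] [[ 0.89493685 -0.4457457   0.01997028 -0.46998855]
 [ 0.24861332  0.5353141   0.80723617 -0.22231561]
 [-0.37051242 -0.71746052  0.58989063 -0.82600872]
 [ 0.          0.          0.          1.        ]]
```

View pics/top0.png

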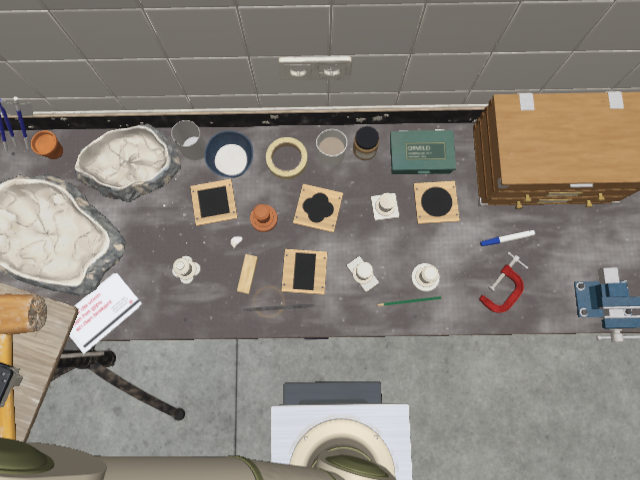

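View pics/side0.png

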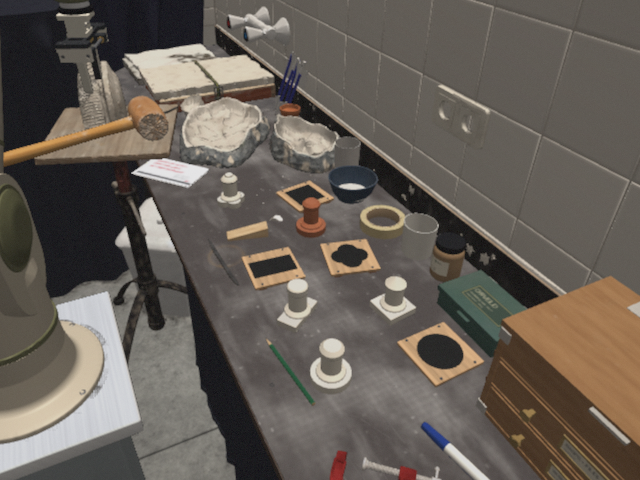

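The top view shows the casts: clover (185,269), oblong (363,273), round (426,277) and square (385,206). The bats are square (213,202), clover (318,207), oblong (304,271) and round (437,202). The terracotta finial is at (264,216) and the wedge at (246,273). The side view agrees.

```bash
cat > h.py <<'E'
import numpy as np, cv2
def cloud(d):
    K,V,z=d["intrinsics"],d["view"],d["z_map"].astype(float)
    v,u=np.mgrid[0:480,0:640]
    p=np.stack([(u-K[0,2])/K[0,0]*z,-(v-K[1,2])/K[1,1]*z,-z],-1)
    return (p-V[:3,3])@V[:3,:3]          # inverse rigid transform
def plane(d,px,h):                       # pixels (N,2) -> world on z=h
    K,V=d["intrinsics"],d["view"]; px=np.asarray(px,float)
    c=np.c_[(px[:,0]-K[0,2])/K[0,0],-(px[:,1]-K[1,2])/K[1,1],-np.ones(len(px))]@V[:3,:3]
    o=-V[:3,:3].T@V[:3,3]
    return (o+c*((h-o[2])/c[:,2])[:,None])[:,:2]
def rect(p):
    c,s,a=cv2.minAreaRect((p*1000).astype(np.float32))
    if s[0]<s[1]: a+=90; s=s[::-1]
    return np.round(c,1),np.round(s,1),round((a+90)%180-90,1)   # mm, long-side angle deg
def harm4(p,c,rmin):                     # lobe direction by 4th harmonic
    q=p*1000-c; rr=np.hypot(*q.T); t=np.arctan2(q[:,1],q[:,0]); k=rr>rmin
    return np.degrees(np.angle(np.sum(np.exp(4j*t[k])))/4), k.sum()
seeds=dict(clover=(185,269),oblong=(363,273),round=(426,277),square=(385,206))
bats=dict(square=(213,202),clover=(318,207),oblong=(304,271),round=(437,202))
others=dict(clay=(264,216),wedge=(246,273))
def disc(p):
    # centroid-free: enclosing circle
    c,r=cv2.minEnclosingCircle((p*1000).astype(np.float32)); return np.round(c,1),round(2*r,1)
def near(P,xy,r): return np.hypot(P[...,0]-xy[0],P[...,1]-xy[1])<r
E
cat > m.py <<'E'
from h import *
D={n:dict(np.load(f"{n}0.npz")) for n in ("top","side")}
C={n:cloud(D[n]) for n in D}
hs={n:cv2.cvtColor(D[n]["pixels"],cv2.COLOR_RGB2HSV) for n in D}
for k,s in bats.items():
    for n in D:
        c=plane(D["top"],[s],.012)[0]
        d=D[n];m=((hs[n][...,2]<45)&near(C[n],c,.058)&(abs(C[n][...,2]-.012)<.006)).astype(np.uint8)
        cs=max(cv2.findContours(m,cv2.RETR_EXTERNAL,cv2.CHAIN_APPROX_NONE)[0],key=cv2.contourArea)[:,0]
        p=plane(d,cs,.012); m2=np.argwhere(m)[:,::-1]; q=plane(d,m2,.012)
        print("bat",k,n,rect(p),disc(p),"mean",np.round(q.mean(0)*1000,1),"h4",harm4(q,q.mean(0)*1000,28))
for k,s in {**seeds,**others}.items():
    allp=[]
    for n in D:
        c=plane(D["top"],[s],.04)[0]
        P=C[n]; m=near(P,c,.06)
        if k in seeds: m&=(hs[n][...,1]<70)&(hs[n][...,2]>100)
        t=P[m&(P[...,2]>.07)]; f=P[m&(P[...,2]>.009)&(P[...,2]<.0195)]
        if k=="wedge": t=P[m&(P[...,2]>.019)]
        if len(t): print(k,n,"top",disc(t[:,:2]),"zmax",t[:,2].max().round(4),"n",len(t))
        if len(f): print("   foot",rect(f[:,:2]),disc(f[:,:2]))
        allp.append(f[:,:2])
    a=np.vstack(allp); c=rect(a)[0]; print(k,"both",rect(a),disc(a),harm4(a,c,27))
E
python3 m.py
```

```text
bat square top (array([604.2, 305.5]), array([0., 0.]), 0.0) (array([604.2, 305.5]), 0.0) mean [606.5 291.9] h4 (np.float64(0.0), np.int64(0))
bat square side (array([640.6, 303.5]), array([66. , 63.2]), 8.5) (array([640.2, 301.4]), 87.6) mean [640.2 307.5] h4 (np.float64(-37.74645024764018), np.int64(96))
bat clover top (array([586.8,  33.2]), array([0., 0.]), 0.0) (array([586.8,  33.2]), 0.0) mean [586.8  33.2] h4 (np.float64(0.0), np.int64(0))
bat clover side (array([621. ,  42.6]), array([62.9, 61.2]), -59.9) (array([621.3,  42.2]), 73.9) mean [621.3  42.4] h4 (np.float64(-14.235335207933835), np.int64(145))Traceback (most recent call last):
  File "m.py", line 9, in <module>
    cs=max(cv2.findContours(m,cv2.RETR_EXTERNAL,cv2.CHAIN_APPROX_NONE)[0],key=cv2.contourArea)[:,0]
       ~~~^^^^^^^^^^^^^^^^^^^^^^^^^^^^^^^^^^^^^^^^^^^^^^^^^^^^^^^^^^^^^^^^^^^^^^^^^^^^^^^^^^^^
ValueError: max() iterable argument is empty
```

```bash
python3 - <<'E'
from h import *
for n in("top","side"):
    d=dict(np.load(f"{n}0.npz")); P=cloud(d); print(n,d.keys())
    pts=[(213,202),(437,202),(304,271),(345,235),(450,260),(200,235),(231,160)] if n=="top" else [(305,196),(440,350),(274,267),(350,257),(350,320),(200,190)]
    for u,v in pts:
        print((u,v),np.round(P[v,u],4),"plane .012",plane(d,[(u,v)],.012).round(4),"noise",d["z_map"][v-3:v+4,u-3:u+4].std().round(5),d["pixels"][v,u])
E
```

```text
top dict_keys(['pixels', 'z_map', 'intrinsics', 'view'])
(213, 202) [0.6364 0.3006 0.0163] plane .012 [[0.6376 0.3014]] noise 0.00283 [47 45 46]
(437, 202) [ 0.6279 -0.2559  0.012 ] plane .012 [[ 0.6279 -0.2559]] noise 0.27223 [48 47 48]
(304, 271) [0.461  0.0768 0.0079] plane .012 [[0.4604 0.0767]] noise 0.18934 [46 46 46]
(345, 235) [ 5.504e-01 -2.560e-02  4.000e-04] plane .012 [[ 0.5478 -0.0249]] noise 0.00245 [120 114 112]
(450, 260) [ 0.4829 -0.2799  0.0032] plane .012 [[ 0.4814 -0.2777]] noise 0.00276 [158 154 151]
(200, 235) [ 0.557   0.3341 -0.0017] plane .012 [[0.5539 0.3312]] noise 0.19431 [104  97  96]
(231, 160) [0.7463 0.258  0.0152] plane .012 [[0.7475 0.2585]] noise 0.00326 [225 222 218]
side dict_keys(['pixels', 'z_map', 'intrinsics', 'view'])
(305, 196) [0.6378 0.2931 0.0129] plane .012 [[0.6384 0.2944]] noise 0.18148 [42 43 41]
(440, 350) [ 0.6326 -0.2522  0.0123] plane .012 [[ 0.6328 -0.252 ]] noise 0.00369 [41 40 39]
(274, 267) [0.4629 0.0712 0.0129] plane .012 [[0.4634 0.0722]] noise 0.00515 [39 39 39]
(350, 257) [0.6198 0.0358 0.0117] plane .012 [[0.6196 0.0354]] noise 0.00597 [43 44 43]
(350, 320) [ 0.5362 -0.1139 -0.0007] plane .012 [[ 0.5293 -0.1245]] noise 0.13338 [123 118 114]
(200, 190) [ 0.4177  0.451  -0.0011] plane .012 [[0.4129 0.429 ]] noise 0.18464 [92 85 82]
```

```bash
cat > m.py <<'E'
from h import *
import sys
tag=sys.argv[1] if len(sys.argv)>1 else "0"
D={n:dict(np.load(f"{n}{tag}.npz")) for n in ("top","side")}
G=np.mgrid[-80:80,-80:80].astype(float)
def rectify(n,img,c,h):      # metric 1 mm/px patch of plane z=h round c
    d=D[n]; w=np.stack([c[0]+G[0].ravel()/1000,c[1]+G[1].ravel()/1000,np.full(G[0].size,h)],1)
    q=w@d["view"][:3,:3].T+d["view"][:3,3]; K=d["intrinsics"]
    u=K[0,0]*q[:,0]/-q[:,2]+K[0,2]; v=-K[1,1]*q[:,1]/-q[:,2]+K[1,2]
    return cv2.remap(img,u.reshape(160,160).astype(np.float32),v.reshape(160,160).astype(np.float32),cv2.INTER_LINEAR)
def blob(m):
    m=cv2.morphologyEx(m.astype(np.uint8),cv2.MORPH_OPEN,np.ones((3,3),np.uint8))
    l,lab,st,_=cv2.connectedComponentsWithStats(m); i=1+np.argmax(st[1:,4]) ; return np.argwhere(lab==i)
def show(name,m,c,rmin):
    p=(blob(m)-80)/1000+c
    r=rect(p); print(name,"rect",*r,"circ",*disc(p),"mean",np.round(p.mean(0)*1000,1),"h4",harm4(p,p.mean(0)*1000,rmin)[0].round(1),"area",len(p))
rr=np.hypot(*G)
blur={n:cv2.GaussianBlur(D[n]["pixels"],(3,3),0) for n in D}
for k,s in bats.items():
    if tag!="0": break
    c=plane(D["top"],[s],.012)[0]
    for n in D: show(f"bat {k} {n}",(rectify(n,blur[n],c,.012).max(-1)<80)&(rr<50),c,30)
for k,s in {**seeds,**others}.items():
    c=plane(D["top"],[s],.03)[0]; M=[]
    for n in D:
        im=cv2.cvtColor(rectify(n,blur[n],c,.008),cv2.COLOR_RGB2HSV)
        M.append((im[...,1]>70)&(im[...,2]>90) if k in others else (im[...,2]>150)&(im[...,1]<60))
    show(k,M[0]&M[1]&(rr<58),c,27)
    out=np.hstack([m.astype(np.uint8)*255 for m in M+[M[0]&M[1]]]); cv2.imwrite(f"/tmp/{k}.png",out)
cv2.imwrite(f"pics/masks{tag}.png",np.vstack([np.hstack([cv2.imread(f"/tmp/{k}.png") for k in r]) for r in (("clover","oblong"),("round","square"),("clay","wedge"))])[::1,::1][:, :][::1])
E
python3 m.py; python3 -c "
import cv2;i=cv2.imread('pics/masks0.png');cv2.imwrite('pics/masks0s.png',cv2.resize(i,(800,400)))"
```

```text
bat square top rect [639.4 301. ] [67.4 67.1] -80.3 circ [639.  301.3] 91.3 mean [639.3 301.1] h4 -35.4 area 4451
bat square side rect [640.4 303.2] [67.  65.1] 9.2 circ [640.3 303.3] 89.2 mean [640.6 307. ] h4 -38.2 area 3741
bat clover top rect [619.7  40.6] [62.8 62.8] -59.9 circ [619.8  40.7] 73.3 mean [619.7  40.6] h4 -14.5 area 3521
bat clover side rect [621.3  42.4] [64.  63.6] -59.7 circ [621.2  42.6] 74.5 mean [621.2  42.2] h4 -14.4 area 3627
bat oblong top rect [460.7  76.4] [84.5 45.6] -4.8 circ [460.9  76.7] 93.5 mean [460.7  76.4] h4 -5.6 area 3810
bat oblong side rect [462.2  78. ] [86.5 45.6] -4.9 circ [462.2  77.3] 94.3 mean [462.1  78. ] h4 -4.8 area 3889
bat round top rect [ 629.9 -254.4] [71. 70.] -90.0 circ [ 629.5 -254.3] 72.9 mean [ 629.7 -254.2] h4 -44.4 area 4102
bat round side rect [ 631.4 -252.9] [74. 73.] -90.0 circ [ 631.5 -252.6] 75.0 mean [ 631.5 -252.5] h4 37.6 area 4368
clover rect [472.9 371.2] [54.3 53.1] -38.7 circ [472.2 370.6] 64.3 mean [472.4 366.3] h4 11.7 area 1691
oblong rect [454.4 -58.9] [75.2 43.8] 33.7 circ [454.9 -60.2] 80.6 mean [450.2 -66.9] h4 20.9 area 1849
round rect [ 442.9 -214.6] [67.2 53.9] -25.9 circ [ 445.  -210.6] 67.7 mean [ 441.9 -217.7] h4 17.9 area 2102
square rect [ 624.5 -121.5] [61.1 56.4] 7.1 circ [ 623.4 -121.9] 79.2 mean [ 619.8 -128.3] h4 -43.1 area 2176
clay rect [597.2 177.7] [70.  59.6] -20.1 circ [598.7 179.5] 71.5 mean [598.  176.2] h4 27.2 area 2954
wedge rect [466.6 207.7] [68.1 17.9] -23.2 circ [466.6 207.6] 68.2 mean [472.7 205.6] h4 -21.4 area 671
```

View pics/masks0s.png

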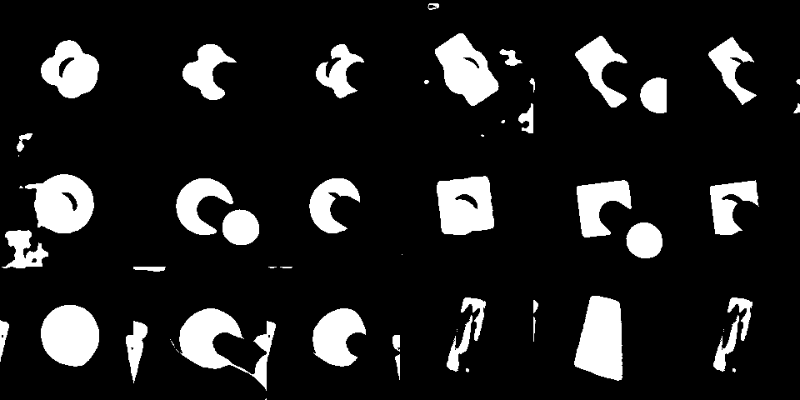

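Masks are clean. In the side view the finial tops show as separate discs, and the feet are notched only by shadow, so I'll refine the centres per view.

```bash
cat >> m.py <<'E'
print("---- refined")
def white(n,c,h):
    im=cv2.cvtColor(rectify(n,blur[n],c,h),cv2.COLOR_RGB2HSV); return (im[...,2]>150)&(im[...,1]<60)
for k,s in seeds.items():
    c=plane(D["top"],[s],.03)[0]
    show(k+" top.008",white("top",c,.008)&(rr<50),c,28)
    m=white("side",c,.008); m=cv2.morphologyEx(m.astype(np.uint8),cv2.MORPH_OPEN,np.ones((5,5),np.uint8))
    l,lab,st,cen=cv2.connectedComponentsWithStats(m); i=lab[80-10:80+10,80-25:80-10].max(); p=(np.argwhere(lab==i)-80)/1000+c
    print("  side foot",*rect(p),"circ",*disc(p),"h4",harm4(p,rect(p)[0],28)[0].round(1))
    t=white("side",c,.078)&(rr<34)
    show("  side top disc .078",t,c,28)
E
python3 m.py | sed -n '/refined/,$p'
```

```text
---- refined
clover top.008 rect [471.9 366.4] [64.9 59.2] 50.7 circ [470.2 364.5] 70.2 mean [471.3 365.7] h4 5.0 area 3105
  side foot [472.9 374.2] [58.3 57.6] 50.2 circ [473.4 372.9] 67.3 h4 6.0
  side top disc .078 rect [464.2 350.1] [45. 36.] -90.0 circ [465.2 349.5] 48.2 mean [465.2 347.1] h4 0.0 area 1255
oblong top.008 rect [454.6 -66.4] [83.1 56.6] 34.5 circ [453.4 -64.7] 89.0 mean [454.3 -65.3] h4 36.8 area 3768
  side foot [455.6 -54.7] [81.8 49.4] 33.7 circ [456.9 -57.4] 86.7 h4 20.8
  side top disc .078 rect [451.9 -66.7] [37. 37.] -90.0 circ [452.  -66.8] 39.1 mean [451.7 -66.7] h4 0.0 area 1159
round top.008 rect [ 443.  -217.8] [73.2 70.8] -75.4 circ [ 439.8 -222.7] 84.0 mean [ 442.5 -218.3] h4 -36.6 area 3974
  side foot [ 444.  -211.5] [67.8 60.6] -29.1 circ [ 445.8 -208.2] 68.7 h4 16.1
  side top disc .078 rect [ 438.9 -218.9] [39. 37.] -90.0 circ [ 439.4 -218.9] 40.3 mean [ 439.4 -219.2] h4 0.0 area 1208
square top.008 rect [ 621.8 -125.8] [67.7 64.1] 6.8 circ [ 620.8 -125.8] 85.3 mean [ 621.4 -126.2] h4 -37.3 area 3912
  side foot [ 625.1 -118. ] [63.4 63.1] -82.9 circ [ 624.6 -119. ] 83.6 h4 -38.2
  side top disc .078 rect [ 611.4 -134.9] [38. 37.] -90.0 circ [ 611.8 -135. ] 39.9 mean [ 611.5 -135. ] h4 0.0 area 1189
```

```bash
cat > go.py <<'E'
import sys,numpy as np
from scipy.spatial.transform import Rotation as R
from cell import status
# usage: go.py x y z psi  [...]: mm, deg (psi = world direction of tool y); prints scaled shift and turn from the present pose
s=status.read_state(); T=R.from_quat(s["ee_rot"]); M=T.as_matrix()
print("t",round(s["time_s"],2),"pos",np.round(s["position"]*1e3,1),"psi",np.degrees(np.arctan2(M[1,1],M[0,1])).round(2),"tilt",np.degrees(np.arccos(-M[2,2])).round(2),"w",round(s["width"]*1e3,1),"gf",round(s["gripper_force"],1),"F",np.round(s["force"],1),"j",np.round(s["qpos"],2))
a=list(map(float,sys.argv[1:]))
for i in range(0,len(a),4):
    t=np.radians(a[i+3]); y=np.array([np.cos(t),np.sin(t),0]); z=np.array([0,0,-1.]); G=np.c_[np.cross(y,z),y,z]
    sh=M.T@(np.array(a[i:i+3])/1e3-s["position"])/.75; w=R.from_matrix(M.T@G).as_rotvec(degrees=True)/45
    print(a[i:i+4],"shift",np.round(sh,4).tolist(),"turn",np.round(w,4).tolist(),"dist mm",np.linalg.norm(sh*750).round(),"deg",(np.linalg.norm(w)*45).round(1))
E
python3 go.py 469 362 180 95
```

```text
t 0.1 pos [240.1 683.6 197.3] psi 70.65 tilt 0.08 w 93.1 gf 0.0 F [-0.8  0.2 -0.3] j [-1.31  0.6  -0.    1.6   0.    0.94 -0.08]
[469.0, 362.0, 180.0, 95.0] shift [-0.43, -0.3034, 0.0235] turn [-0.0018, -0.0002, -0.5412] dist mm 395.0 deg 24.4
```

send_rows(series=[[[-0.43,-0.303,0.023],[0,0,-0.541],0.4],[[-0.43,-0.303,0.023],[0,0,-0.541],0.4],[[-0.43,-0.303,0.023],[0,0,-0.541],0.4],[[-0.43,-0.303,0.023],[0,0,-0.541],0.4],[[-0.43,-0.303,0.023],[0,0,-0.541],0.4],[[-0.43,-0.303,0.023],[0,0,-0.541],0.4],[[-0.43,-0.303,0.023],[0,0,-0.541],0.4],[[-0.43,-0.303,0.023],[0,0,-0.541],0.4],[[-0.43,-0.303,0.023],[0,0,-0.541],0.4],[[-0.43,-0.303,0.023],[0,0,-0.541],0.4],[[-0.43,-0.303,0.023],[0,0,-0.541],0.4]])

```text
time_s: 1.2
position: [0.4685, 0.3638, 0.1807]
ee_rot: [-0.044, 0.999, 0.0, -0.0]
force: [-0.0, 0.6, 0.0]
width: 0.0649
gripper_force: 0.0
```

```bash
python3 - <<'E'
from cell import get_image
import cv2,numpy as np
from h import *
d=get_image("wrist"); np.savez("wrist1.npz",**d); im=d["pixels"].copy()
# mark predicted foot-top centre
w=np.array([.469,.362,.016])@d["view"][:3,:3].T+d["view"][:3,3];K=d["intrinsics"]
u,v=K[0,0]*w[0]/-w[2]+K[0,2],-K[1,1]*w[1]/-w[2]+K[1,2]; print(u,v)
o=-d["view"][:3,:3].T@d["view"][:3,3]; print("cam",o)
cv2.imwrite("pics/wrist1.png",im[:,:,::-1])
E
python3 go.py 469 362 25 95
```

```text
315.9394121159424 210.72424957157872
cam [0.39619169 0.35819212 0.36739185]
t 1.25 pos [468.3 364.1 180.7] psi 95.11 tilt 0.04 w 65.2 gf 0.0 F [ 0.3 -0.2  0.1] j [-0.67  0.46 -0.13  1.92  0.08  0.76  0.82]
[469.0, 362.0, 25.0, 95.0] shift [-0.0008, -0.0031, 0.2076] turn [0.0007, -0.0005, 0.0024] dist mm 156.0 deg 0.1
```

View pics/wrist1.png

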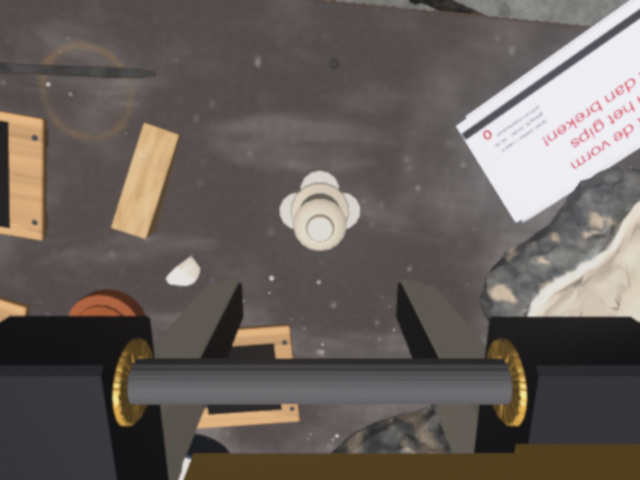

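The foot is centred at about (320,211) against a predicted (316,211). Its side lobes lie along the image rows, so its yaw is about 5 degrees.

send_rows(series=[[[0,0,0.06],[0,0,0],0.4],[[0,0,0.12],[0,0,0],0.4],[[0,0,0.16],[0,0,0],0.4],[[0,0,0.19],[0,0,0],0.4],[[0,0,0.205],[0,0,0],0.4],[[0,0,0.205],[0,0,0],0.4],[[0,0,0.205],[0,0,0],-0.6],[[0,0,0.205],[0,0,0],-0.6],[[0,0,0.205],[0,0,0],-0.6],[[0,0,0.205],[0,0,0],-0.6],[[0,0,0.205],[0,0,0],-0.6],[[0,0,0.205],[0,0,0],-0.6]], squeeze=15)

```text
time_s: 2.45
position: [0.4698, 0.3638, 0.0278]
ee_rot: [-0.044, 0.999, 0.001, 0.001]
force: [-0.5, 2.5, 6.1]
width: 0.0375
gripper_force: 15.0
```

```bash
python3 go.py 468.5 364 140 95 620.5 41.5 140 75.4 620.5 41.5 39 75.4
```

```text
t 2.45 pos [469.8 363.8  27.8] psi 95.0 tilt 0.13 w 37.5 gf 15.0 F [-0.5  2.5  6.1] j [-0.69  0.68 -0.09  2.03  0.13  0.44  0.78]
[468.5, 364.0, 140.0, 95.0] shift [0.0014, 0.0007, -0.1496] turn [0.0021, 0.0019, 0.0001] dist mm 112.0 deg 0.1
[620.5, 41.5, 140.0, 75.4] shift [-0.163, -0.4453, -0.1501] turn [0.0024, 0.0015, 0.4357] dist mm 373.0 deg 19.6
[620.5, 41.5, 39.0, 75.4] shift [-0.1628, -0.4455, -0.0154] turn [0.0024, 0.0015, 0.4357] dist mm 356.0 deg 19.6
```

Width is 37.5 mm, but the shaft is 34 mm. The pads may be on a flare, so I'll retry slightly higher.

send_rows(series=[[[0,0,0],[0,0,0],0.2],[[0,0,0],[0,0,0],0.2],[[0,0,0],[0,0,0],0.2],[[0,0,-0.006],[0,0,0],0.2],[[0,0,-0.006],[0,0,0],0.2],[[0,0,-0.006],[0,0,0],-0.6],[[0,0,-0.006],[0,0,0],-0.6],[[0,0,-0.006],[0,0,0],-0.6],[[0,0,-0.006],[0,0,0],-0.6],[[0,0,-0.006],[0,0,0],-0.6]], squeeze=15)

```text
time_s: 3.45
position: [0.4693, 0.3632, 0.0316]
ee_rot: [-0.044, 0.999, 0.0, 0.0]
force: [0.2, 1.3, 0.1]
width: 0.0369
gripper_force: 15.0
```

```bash
python3 go.py 468.5 364 140 95 620.5 41.5 140 75.4 620.5 41.5 39 75.4; python3 - <<'E'
from cell import get_image
import cv2
d=get_image("side"); i=d["pixels"][130:250,160:320,::-1]; cv2.imwrite("pics/g1.png",cv2.resize(i,(800,600),interpolation=cv2.INTER_CUBIC))
E
```

```text
t 3.45 pos [469.3 363.2  31.6] psi 95.01 tilt 0.04 w 36.9 gf 15.0 F [0.2 1.3 0.1] j [-0.69  0.67 -0.09  2.03  0.13  0.45  0.78]
[468.5, 364.0, 140.0, 95.0] shift [0.0009, 0.0012, -0.1445] turn [0.0007, 0.0004, 0.0001] dist mm 108.0 deg 0.0
[620.5, 41.5, 140.0, 75.4] shift [-0.1635, -0.4448, -0.1448] turn [0.0008, 0.0003, 0.4357] dist mm 372.0 deg 19.6
[620.5, 41.5, 39.0, 75.4] shift [-0.1634, -0.4449, -0.0101] turn [0.0008, 0.0003, 0.4357] dist mm 356.0 deg 19.6
```

View pics/g1.png

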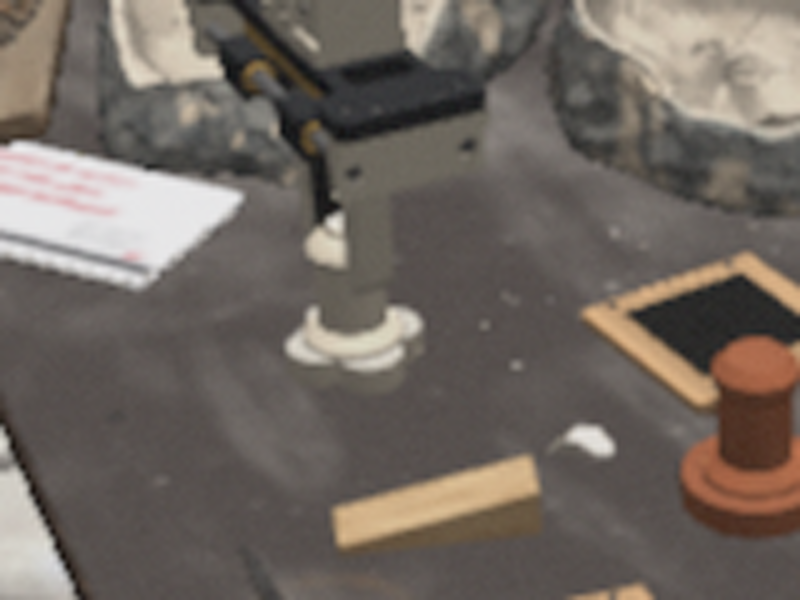

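The gripper holds the clover finial on its shaft, just above the collar, with the cast upright. Next I lift, traverse and turn it.

send_rows(series=[[[0,0,-0.01],[0,0,0],-0.6],[[0,0,-0.03],[0,0,0],-0.6],[[0,0,-0.06],[0,0,0],-0.6],[[0,0,-0.1],[0,0,0],-0.6],[[0,0,-0.135],[0,0,0],-0.6],[[-0.008,-0.022,-0.145],[0,0,0.02],-0.6],[[-0.02,-0.06,-0.145],[0,0,0.06],-0.6],[[-0.04,-0.11,-0.145],[0,0,0.11],-0.6],[[-0.06,-0.165,-0.145],[0,0,0.16],-0.6],[[-0.08,-0.22,-0.145],[0,0,0.21],-0.6],[[-0.1,-0.275,-0.145],[0,0,0.27],-0.6],[[-0.12,-0.33,-0.145],[0,0,0.32],-0.6],[[-0.14,-0.38,-0.145],[0,0,0.37],-0.6],[[-0.154,-0.42,-0.145],[0,0,0.41],-0.6],[[-0.162,-0.44,-0.145],[0,0,0.436],-0.6],[[-0.163,-0.445,-0.145],[0,0,0.436],-0.6],[[-0.163,-0.445,-0.145],[0,0,0.436],-0.6]])

```text
time_s: 5.2
position: [0.6193, 0.0411, 0.1398]
ee_rot: [0.127, 0.992, 0.0, -0.001]
force: [0.3, 0.6, -2.0]
width: 0.0377
gripper_force: 15.0
```

```bash
python3 go.py 620.5 41.5 44 75.4; python3 - <<'E'
from cell import get_image
import cv2
d=get_image("side"); i=d["pixels"][130:310,250:490,::-1]; cv2.imwrite("pics/g2.png",cv2.resize(i,(720,540),interpolation=cv2.INTER_CUBIC))
E
```

```text
t 5.2 pos [619.3  41.1 139.8] psi 75.39 tilt 0.07 w 37.7 gf 15.0 F [ 0.3  0.6 -2. ] j [-0.13  0.54 -0.04  1.9   0.03  0.7   1.13]
[620.5, 41.5, 44.0, 75.4] shift [-0.0016, 0.0009, 0.1278] turn [-0.0001, -0.0016, -0.0003] dist mm 96.0 deg 0.1
```

View pics/g2.png

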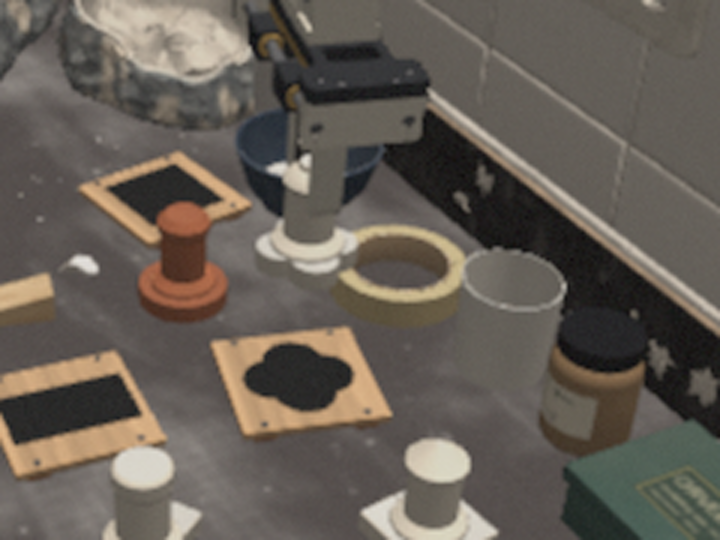

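The cast hangs upright just under the finger tips. I lower it, slowly at the end.

send_rows(series=[[[-0.001,0.001,0.02],[0,0,0],-0.6],[[-0.001,0.001,0.05],[0,0,0],-0.6],[[-0.001,0.001,0.08],[0,0,0],-0.6],[[-0.001,0.001,0.1],[0,0,0],-0.6],[[-0.001,0.001,0.11],[0,0,0],-0.6],[[-0.001,0.001,0.116],[0,0,0],-0.6],[[-0.001,0.001,0.12],[0,0,0],-0.6],[[-0.001,0.001,0.123],[0,0,0],-0.6],[[-0.001,0.001,0.125],[0,0,0],-0.6],[[-0.001,0.001,0.127],[0,0,0],-0.6],[[-0.001,0.001,0.128],[0,0,0],-0.6],[[-0.001,0.001,0.128],[0,0,0],-0.6]])

```text
time_s: 6.45
position: [0.6211, 0.0414, 0.0444]
ee_rot: [0.127, 0.992, 0.0, 0.0]
force: [-0.8, 0.1, -2.3]
width: 0.0375
gripper_force: 15.0
```

```bash
python3 go.py
```

```text
t 6.45 pos [621.1  41.4  44.4] psi 75.37 tilt 0.01 w 37.5 gf 15.0 F [-0.8  0.1 -2.3] j [-0.13  0.67 -0.04  1.96  0.04  0.51  1.11]
```

send_rows(series=[[[0,0,0.001],[0,0,0],-0.6],[[0,0,0.0015],[0,0,0],-0.6],[[0,0,0.0015],[0,0,0],-0.6],[[0,0,0.0015],[0,0,0],-0.6]])

```text
time_s: 6.85
position: [0.6213, 0.0416, 0.0435]
ee_rot: [0.127, 0.992, 0.0, 0.0]
force: [-0.2, -0.1, 1.7]
width: 0.0377
gripper_force: 15.0
```

Contact. Release, rise, and move above the square cast.

send_rows(series=[[[0,0,0.001],[0,0,0],0.0],[[0,0,0.001],[0,0,0],0.2],[[0,0,0.001],[0,0,0],0.3],[[0,0,0.001],[0,0,0],0.3],[[0,0,-0.02],[0,0,0],0.3],[[0,0,-0.07],[0,0,0],0.3],[[0,0,-0.13],[0,0,0],0.3],[[-0.01,-0.04,-0.18],[0,0,0],0.3],[[-0.03,-0.1,-0.18],[0,0,-0.05],0.3],[[-0.045,-0.16,-0.18],[0,0,-0.102],0.3],[[-0.054,-0.215,-0.18],[0,0,-0.102],0.3],[[-0.054,-0.215,-0.18],[0,0,-0.102],0.3],[[-0.054,-0.215,-0.18],[0,0,-0.102],0.3]])

```text
time_s: 8.15
position: [0.619, -0.1262, 0.1781]
ee_rot: [0.089, 0.996, -0.0, -0.0]
force: [0.4, 0.4, -0.2]
width: 0.0603
gripper_force: 0.0
```

```bash
python3 - <<'E'
from cell import get_image
import cv2,numpy as np
from h import *
for n in("wrist","top"):
    d=get_image(n); np.savez(f"{n}2.npz",**d); cv2.imwrite(f"pics/{n}2.png",d["pixels"][:,:,::-1])
d=dict(np.load("wrist2.npz"))
hs=cv2.cvtColor(d["pixels"],cv2.COLOR_RGB2HSV); w=np.array([.6196,-.1248,.016])@d["view"][:3,:3].T+d["view"][:3,3];K=d["intrinsics"]
print("pred px",K[0,0]*w[0]/-w[2]+K[0,2],-K[1,1]*w[1]/-w[2]+K[1,2])
E
python3 go.py 620 -125 31 80; echo; python3 - <<'E'
E
```

```text
pred px 319.9000904168146 211.49236256820245
t 8.25 pos [ 619.5 -123.5  178.1] psi 80.03 tilt 0.04 w 60.3 gf 0.0 F [ 0.6 -0.7 -0.1] j [ 0.15  0.51 -0.07  1.84  0.04  0.8   1.46]
[620.0, -125.0, 31.0, 80.0] shift [-0.001, -0.002, 0.1961] turn [0.001, -0.0002, 0.0006] dist mm 147.0 deg 0.1
```

View pics/wrist2.png

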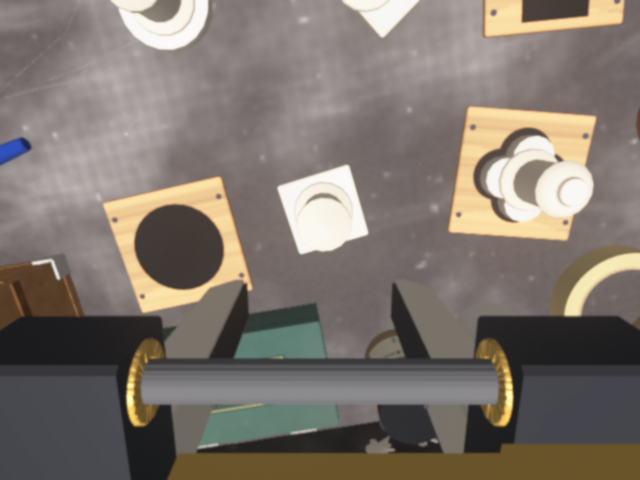

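The square foot is centred at (323,210), as predicted. The clover finial sits well inside its figure on the bat at (525,180).

send_rows(series=[[[-0.001,0,0.04],[0,0,0],0.3],[[-0.001,0,0.1],[0,0,0],0.3],[[-0.001,0,0.15],[0,0,0],0.3],[[-0.001,0,0.18],[0,0,0],0.3],[[-0.001,0,0.196],[0,0,0],0.3],[[-0.001,0,0.196],[0,0,0],0.3],[[-0.001,0,0.196],[0,0,0],-0.6],[[-0.001,0,0.196],[0,0,0],-0.6],[[-0.001,0,0.196],[0,0,0],-0.6],[[-0.001,0,0.196],[0,0,0],-0.6],[[-0.001,0,0.196],[0,0,0],-0.6]], squeeze=15)

```text
time_s: 9.35
position: [0.6211, -0.1245, 0.0323]
ee_rot: [0.087, 0.996, 0.0, 0.001]
force: [-0.2, 3.0, 7.6]
width: 0.0386
gripper_force: 15.0
```

```bash
python3 go.py 640 302 155 82.5
```

```text
t 9.35 pos [ 621.1 -124.5   32.3] psi 79.98 tilt 0.13 w 38.6 gf 15.0 F [-0.2  3.   7.6] j [ 0.14  0.7  -0.05  1.94  0.07  0.51  1.44]
[640.0, 302.0, 155.0, 82.5] shift [0.0738, 0.5645, -0.1634] turn [0.0007, 0.0027, -0.0559] dist mm 444.0 deg 2.5
```

send_rows(series=[[[0,0,-0.003],[0,0,0],-0.6],[[0,0,-0.01],[0,0,0],-0.6],[[0,0,-0.02],[0,0,0],-0.6],[[0,0,-0.02],[0,0,0],-0.6]])

```text
time_s: 9.75
position: [0.6206, -0.1253, 0.0472]
ee_rot: [0.088, 0.996, -0.0, 0.001]
force: [0.1, 0.1, -2.7]
width: 0.0385
gripper_force: 15.0
```

```bash
python3 go.py 640 302 155 82.5;  python3 - <<'E'
from cell import get_image
import cv2
d=get_image("side"); i=d["pixels"][190:350,310:523,::-1]; cv2.imwrite("pics/g3.png",cv2.resize(i,(720,540),interpolation=cv2.INTER_CUBIC))
E
```

```text
t 9.75 pos [ 620.6 -125.3   47.2] psi 79.95 tilt 0.08 w 38.5 gf 15.0 F [ 0.1  0.1 -2.7] j [ 0.14  0.68 -0.05  1.93  0.07  0.54  1.44]
[640.0, 302.0, 155.0, 82.5] shift [0.0738, 0.5654, -0.1438] turn [-0.0002, 0.0017, -0.0567] dist mm 441.0 deg 2.6
```

View pics/g3.png

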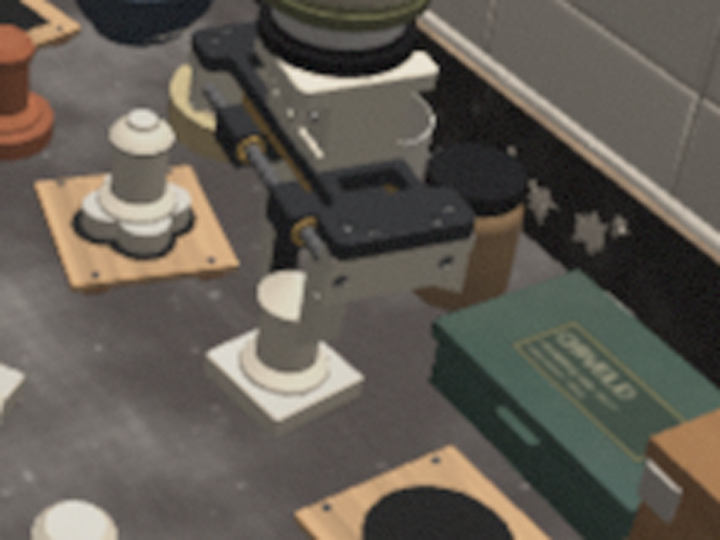

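The square finial is held upright and clear of the worktop. Traverse.

send_rows(series=[[[0,0,-0.03],[0,0,0],-0.6],[[0,0,-0.08],[0,0,0],-0.6],[[0,0.01,-0.12],[0,0,0],-0.6],[[0.004,0.035,-0.14],[0,0,0],-0.6],[[0.01,0.075,-0.144],[0,0,0],-0.6],[[0.016,0.125,-0.144],[0,0,0],-0.6],[[0.023,0.18,-0.144],[0,0,-0.02],-0.6],[[0.03,0.235,-0.144],[0,0,-0.02],-0.6],[[0.037,0.29,-0.144],[0,0,-0.03],-0.6],[[0.044,0.345,-0.144],[0,0,-0.03],-0.6],[[0.052,0.4,-0.144],[0,0,-0.04],-0.6],[[0.06,0.45,-0.144],[0,0,-0.05],-0.6],[[0.066,0.5,-0.144],[0,0,-0.057],-0.6],[[0.07,0.54,-0.144],[0,0,-0.057],-0.6],[[0.073,0.56,-0.144],[0,0,-0.057],-0.6],[[0.074,0.565,-0.144],[0,0,-0.057],-0.6],[[0.074,0.565,-0.144],[0,0,-0.057],-0.6],[[0.074,0.565,-0.144],[0,0,-0.057],-0.6]])

```text
time_s: 11.6
position: [0.6398, 0.2994, 0.1541]
ee_rot: [0.066, 0.998, -0.001, 0.0]
force: [0.0, -0.5, -1.6]
width: 0.0384
gripper_force: 15.0
```

```bash
python3 go.py 640 302 45 82.5; cat > chk.py <<'E'
# bat outline vs foot of a placed/held cast is measured in a fresh top+side pair: chk.py tag name
import sys,subprocess
from cell import get_image
from h import *
x,y,h,rad=map(float,sys.argv[1:5])   # mm: guess and plane of the foot's top face
for n in ("top","side"):
    d=get_image(n); V,K=d["view"],d["intrinsics"]
    g=np.mgrid[-70:70,-70:70]; w=np.stack([(x+g[0].ravel())/1e3,(y+g[1].ravel())/1e3,np.full(g[0].size,h/1e3)],1)@V[:3,:3].T+V[:3,3]
    u=(K[0,0]*w[:,0]/-w[:,2]+K[0,2]).reshape(140,140).astype(np.float32); v=(-K[1,1]*w[:,1]/-w[:,2]+K[1,2]).reshape(140,140).astype(np.float32)
    im=cv2.remap(d["pixels"],u,v,cv2.INTER_LINEAR); hs=cv2.cvtColor(cv2.GaussianBlur(im,(3,3),0),cv2.COLOR_RGB2HSV)
    m=((hs[...,2]>150)&(hs[...,1]<60)&(np.hypot(*g)<rad)).astype(np.uint8); m=cv2.morphologyEx(m,cv2.MORPH_OPEN,np.ones((5,5),np.uint8))
    l,lab,st,_=cv2.connectedComponentsWithStats(m); i=1+np.argmax(st[1:,4]); p=(np.argwhere(lab==i)-70+[x,y])/1e3
    print(n,"rect",*rect(p),"circ",*disc(p),"area",len(p)); cv2.imwrite(f"/tmp/{n}.png",np.hstack([cv2.cvtColor(im,cv2.COLOR_RGB2BGR),cv2.cvtColor(m*255,cv2.COLOR_GRAY2BGR)]))
cv2.imwrite("pics/chk.png",cv2.resize(np.vstack([cv2.imread(f"/tmp/{n}.png") for n in("top","side")]),None,fx=2,fy=2))
E
python3 chk.py 620.5 41.5 28 48
```

```text
t 11.6 pos [639.8 299.4 154.1] psi 82.4 tilt 0.09 w 38.4 gf 15.0 F [ 0.  -0.5 -1.6] j [-0.49  0.62 -0.05  1.68  0.04  0.84  0.88]
[640.0, 302.0, 45.0, 82.5] shift [0.0002, 0.0037, 0.1455] turn [-0.0019, 0.0002, -0.0023] dist mm 109.0 deg 0.1
top rect [622.6  41. ] [61.7 58. ] 31.0 circ [621.4  41.3] 68.9 area 2782
side rect [621.8  40.4] [58.4 57.4] 29.5 circ [621.2  40.7] 68.2 area 1906
```

View pics/chk.png

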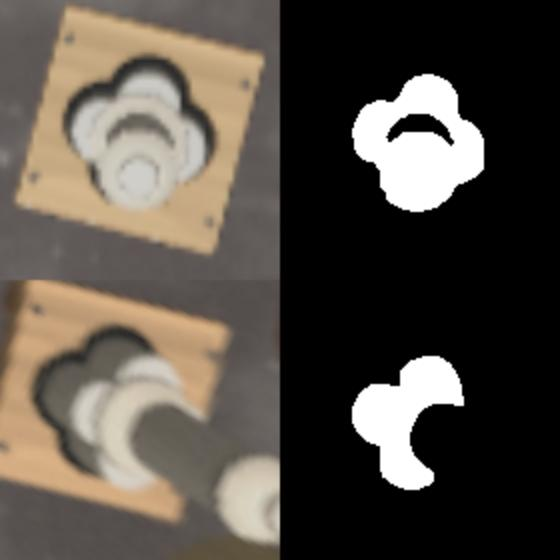

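The clover is within 1 mm and its rotation matches. Next, lower the square finial.

send_rows(series=[[[0,0.002,0.02],[0,0,0],-0.6],[[0,0.002,0.06],[0,0,0],-0.6],[[0,0.002,0.1],[0,0,0],-0.6],[[0,0.002,0.12],[0,0,0],-0.6],[[0,0.002,0.13],[0,0,0],-0.6],[[0,0.002,0.135],[0,0,0],-0.6],[[0,0.002,0.139],[0,0,0],-0.6],[[0,0.002,0.142],[0,0,0],-0.6],[[0,0.002,0.144],[0,0,0],-0.6],[[0,0.002,0.1455],[0,0,0],-0.6],[[0,0.002,0.1455],[0,0,0],-0.6],[[0,0.002,0.1455],[0,0,0],-0.6]])

```text
time_s: 12.9
position: [0.6397, 0.3035, 0.0453]
ee_rot: [0.065, 0.998, 0.0, 0.0]
force: [-0.5, 0.3, -1.7]
width: 0.0384
gripper_force: 15.0
```

```bash
python3 go.py; python3 chk.py 640 302 29 50
```

```text
t 12.9 pos [639.7 303.5  45.3] psi 82.53 tilt 0.02 w 38.4 gf 15.0 F [-0.5  0.3 -1.7] j [-0.49  0.75 -0.05  1.75  0.06  0.65  0.87]
top rect [640. 302.] [98. 98.] -90.0 circ [640. 302.] 100.0 area 7524
side rect [637.9 302.1] [65.6 62.9] -81.9 circ [637.2 301.6] 84.5 area 2986
```

send_rows(series=[[[-0.002,0,0.001],[0,0,0],-0.6],[[-0.002,0,0.002],[0,0,0],-0.6],[[-0.002,0,0.002],[0,0,0],-0.6],[[-0.002,0,0.002],[0,0,0],-0.6]])

```text
time_s: 13.4
position: [0.6406, 0.304, 0.0444]
ee_rot: [0.065, 0.998, 0.0, -0.0]
force: [-3.9, 1.2, 5.7]
width: 0.0387
gripper_force: 15.0
```

Contact. Release, rise and move over the oblong cast.

send_rows(series=[[[-0.002,0,0.001],[0,0,0],0.0],[[-0.002,0,0.001],[0,0,0],0.2],[[-0.002,0,0.001],[0,0,0],0.3],[[-0.002,0,0.001],[0,0,0],0.3],[[0,0,-0.02],[0,0,0],0.3],[[0,0,-0.07],[0,0,0],0.3],[[0,0,-0.13],[0,0,0],0.3],[[0.01,-0.03,-0.18],[0,0,-0.05],0.3],[[0.03,-0.09,-0.18],[0,0,-0.1],0.3],[[0.05,-0.15,-0.18],[0,0,-0.15],0.3],[[0.07,-0.21,-0.18],[0,0,-0.2],0.3],[[0.095,-0.27,-0.18],[0,0,-0.3],0.3],[[0.12,-0.33,-0.18],[0,0,-0.35],0.3],[[0.14,-0.39,-0.18],[0,0,-0.4],0.3],[[0.16,-0.45,-0.18],[0,0,-0.45],0.3],[[0.175,-0.5,-0.18],[0,0,-0.5],0.3],[[0.186,-0.518,-0.18],[0,0,-0.5],0.3],[[0.186,-0.518,-0.18],[0,0,-0.5],0.3],[[0.186,-0.518,-0.18],[0,0,-0.5],0.3]])

```text
time_s: 15.3
position: [0.4531, -0.0631, 0.1793]
ee_rot: [-0.131, 0.991, 0.0, 0.001]
force: [0.1, 0.0, 0.5]
width: 0.0606
gripper_force: 0.0
```

```bash
python3 go.py 452 -63 32 105; python3 chk.py 640 302 28 48; python3 - <<'E'
from cell import get_image
import cv2,numpy as np
d=get_image("wrist"); cv2.imwrite("pics/wrist3.png",d["pixels"][:,:,::-1])
w=np.array([.452,-.063,.016])@d["view"][:3,:3].T+d["view"][:3,3];K=d["intrinsics"]
print("pred px",K[0,0]*w[0]/-w[2]+K[0,2],-K[1,1]*w[1]/-w[2]+K[1,2])
E
```

```text
t 15.3 pos [453.1 -63.1 179.3] psi 105.01 tilt 0.1 w 60.6 gf 0.0 F [0.1 0.  0.5] j [ 0.15  0.31 -0.18  2.21  0.09  0.63  1.74]
[452.0, -63.0, 32.0, 105.0] shift [0.0017, 0.0005, 0.1963] turn [-0.0002, 0.0022, 0.0001] dist mm 147.0 deg 0.1
top rect [641.2 303.6] [70.1 63.1] 8.1 circ [638.  303.5] 85.4 area 3803
side rect [610.5 316.5] [13.  7.] -90.0 circ [610.  316.5] 14.3 area 89
pred px 317.97261274009134 208.52012744411616
```

View pics/wrist3.png

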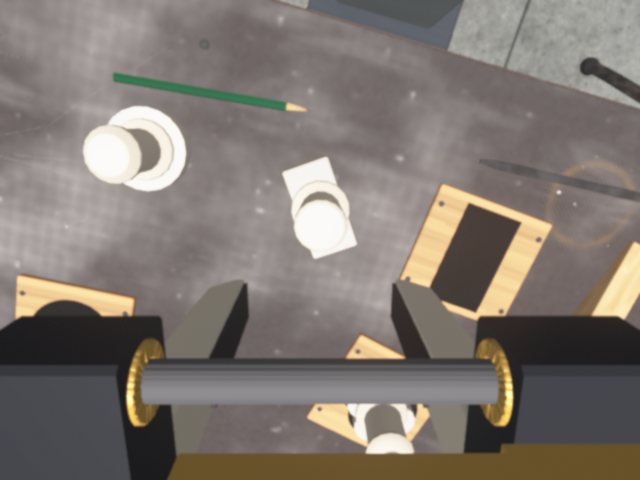

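The oblong foot is centred at (320,207), predicted (318,208), and its long axis matches the estimate. Grasp it.

send_rows(series=[[[0.001,0,0.04],[0,0,0],0.3],[[0.001,0,0.1],[0,0,0],0.3],[[0.001,0,0.15],[0,0,0],0.3],[[0.001,0,0.18],[0,0,0],0.3],[[0.001,0,0.196],[0,0,0],0.3],[[0.001,0,0.196],[0,0,0],0.3],[[0.001,0,0.196],[0,0,0],-0.6],[[0.001,0,0.196],[0,0,0],-0.6],[[0.001,0,0.196],[0,0,0],-0.6],[[0.001,0,0.196],[0,0,0],-0.6],[[0.001,0,0.196],[0,0,0],-0.6]], squeeze=15)

```text
time_s: 16.55
position: [0.4521, -0.0638, 0.0322]
ee_rot: [-0.131, 0.991, -0.0, 0.001]
force: [0.6, 2.4, 8.0]
width: 0.0377
gripper_force: 15.0
```

```bash
python3 go.py 461.5 77 105 65.5
```

```text
t 16.55 pos [452.1 -63.8  32.2] psi 105.04 tilt 0.1 w 37.7 gf 15.0 F [0.6 2.4 8. ] j [ 0.07  0.58 -0.08  2.34  0.2   0.23  1.65]
[461.5, 77.0, 105.0, 65.5] shift [-0.061, 0.178, -0.097] turn [0.0004, 0.0021, 0.8786] dist mm 159.0 deg 39.5
```

send_rows(series=[[[0,0,-0.005],[0,0,0],-0.6],[[0,0,-0.02],[0,0,0],-0.6],[[0,0,-0.05],[0,0,0],-0.6],[[0,0,-0.08],[0,0,0.05],-0.6],[[-0.005,0.015,-0.095],[0,0,0.12],-0.6],[[-0.012,0.035,-0.097],[0,0,0.22],-0.6],[[-0.02,0.06,-0.097],[0,0,0.32],-0.6],[[-0.028,0.085,-0.097],[0,0,0.43],-0.6],[[-0.037,0.11,-0.097],[0,0,0.54],-0.6],[[-0.046,0.135,-0.097],[0,0,0.65],-0.6],[[-0.054,0.158,-0.097],[0,0,0.75],-0.6],[[-0.059,0.173,-0.097],[0,0,0.83],-0.6],[[-0.061,0.178,-0.097],[0,0,0.878],-0.6],[[-0.061,0.178,-0.097],[0,0,0.878],-0.6],[[-0.061,0.178,-0.097],[0,0,0.878],-0.6]])

```text
time_s: 18.05
position: [0.4609, 0.0765, 0.1044]
ee_rot: [0.212, 0.977, -0.0, -0.0]
force: [-0.4, -0.7, -1.6]
width: 0.0372
gripper_force: 15.0
```

```bash
python3 go.py 461.5 77 45 65.5; python3 chk.py 461.5 77 89 52
```

```text
t 18.05 pos [460.9  76.5 104.4] psi 65.58 tilt 0.02 w 37.2 gf 15.0 F [-0.4 -0.7 -1.6] j [-0.35  0.45  0.08  2.27 -0.09  0.43  0.95]
[461.5, 77.0, 45.0, 65.5] shift [-0.0005, 0.001, 0.0792] turn [-0.0004, -0.0001, 0.0017] dist mm 59.0 deg 0.1
top rect [491.6  69. ] [72.5 41.9] 87.1 circ [480.5  69.5] 74.7 area 2163
side rect [461.9  74.7] [79.4 43.5] -5.4 circ [461.9  74.2] 87.1 area 2635
```

Side view: foot at (461.9, 74.7), 79×43 mm, −5.4°. That matches the bat, so I lower it with +2 mm in y.

send_rows(series=[[[0,0.002,0.015],[0,0,0],-0.6],[[0,0.002,0.04],[0,0,0],-0.6],[[0,0.002,0.058],[0,0,0],-0.6],[[0,0.002,0.067],[0,0,0],-0.6],[[0,0.002,0.072],[0,0,0],-0.6],[[0,0.002,0.076],[0,0,0],-0.6],[[0,0.002,0.078],[0,0,0],-0.6],[[0,0.002,0.0795],[0,0,0],-0.6],[[0,0.002,0.081],[0,0,0],-0.6],[[0,0.002,0.081],[0,0,0],-0.6],[[0,0.002,0.081],[0,0,0],-0.6]])

```text
time_s: 19.25
position: [0.4621, 0.0786, 0.0441]
ee_rot: [0.212, 0.977, 0.0, 0.001]
force: [-0.9, 1.8, 5.6]
width: 0.0372
gripper_force: 15.0
```

send_rows(series=[[[0,0,-0.001],[0,0,0],0.0],[[0,0,-0.001],[0,0,0],0.2],[[0,0,-0.001],[0,0,0],0.3],[[0,0,-0.001],[0,0,0],0.3],[[0,0,-0.02],[0,0,0],0.3],[[0,0,-0.07],[0,0,0],0.3],[[0,0,-0.13],[0,0,0],0.3],[[-0.01,-0.03,-0.18],[0,0,-0.05],0.3],[[-0.03,-0.08,-0.18],[0,0,-0.1],0.3],[[-0.05,-0.14,-0.18],[0,0,-0.15],0.3],[[-0.07,-0.2,-0.18],[0,0,-0.211],0.3],[[-0.095,-0.26,-0.18],[0,0,-0.211],0.3],[[-0.12,-0.32,-0.18],[0,0,-0.211],0.3],[[-0.137,-0.366,-0.18],[0,0,-0.211],0.3],[[-0.137,-0.366,-0.18],[0,0,-0.211],0.3],[[-0.137,-0.366,-0.18],[0,0,-0.211],0.3]])

```text
time_s: 20.85
position: [0.441, -0.2147, 0.1783]
ee_rot: [0.132, 0.991, 0.0, -0.0]
force: [-0.4, 0.7, 0.2]
width: 0.0606
gripper_force: 0.0
```

```bash
python3 go.py 442 -214 32 75; python3 - <<'E'
from cell import get_image
import cv2,numpy as np
d=get_image("wrist"); cv2.imwrite("pics/wrist4.png",d["pixels"][:,:,::-1])
w=np.array([.442,-.214,.016])@d["view"][:3,:3].T+d["view"][:3,3];K=d["intrinsics"]
print("pred px",K[0,0]*w[0]/-w[2]+K[0,2],-K[1,1]*w[1]/-w[2]+K[1,2])
E
```

```text
t 20.85 pos [ 441.  -214.7  178.3] psi 74.88 tilt 0.03 w 60.6 gf 0.0 F [-0.4  0.7  0.2] j [ 0.25  0.35  0.11  2.15 -0.06  0.64  1.72]
[442.0, -214.0, 32.0, 75.0] shift [-0.0012, 0.0013, 0.1951] turn [0.0001, -0.0006, -0.0027] dist mm 146.0 deg 0.1
pred px 319.32402484896426 212.22126777442546
```

View pics/wrist4.png

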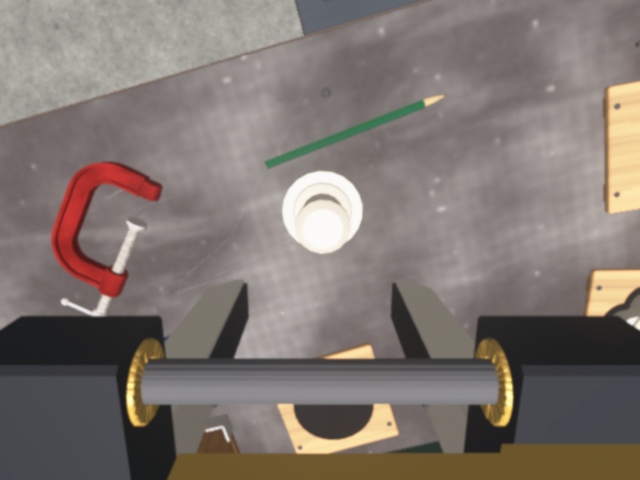

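The round foot is centred at (322,212), predicted (319,212). Its bat lies close to the drawer cabinet and the green box, so I check clearances before choosing the wrist yaw.

send_rows(series=[[[-0.001,0.001,0.04],[0,0,0],0.3],[[-0.001,0.001,0.1],[0,0,0],0.3],[[-0.001,0.001,0.15],[0,0,0],0.3],[[-0.001,0.001,0.18],[0,0,0],0.3],[[-0.001,0.001,0.195],[0,0,0],0.3],[[-0.001,0.001,0.195],[0,0,0],0.3],[[-0.001,0.001,0.195],[0,0,0],-0.6],[[-0.001,0.001,0.195],[0,0,0],-0.6],[[-0.001,0.001,0.195],[0,0,0],-0.6],[[-0.001,0.001,0.195],[0,0,0],-0.6],[[-0.001,0.001,0.195],[0,0,0],-0.6]], squeeze=15)

```text
time_s: 22.0
position: [0.4431, -0.2136, 0.0332]
ee_rot: [0.13, 0.991, -0.0, 0.001]
force: [0.4, 3.1, 8.2]
width: 0.0386
gripper_force: 15.0
```

```bash
python3 - <<'E'
from h import *
for n in("top","side"):
    P=cloud(dict(np.load(n+"0.npz"))).reshape(-1,3)
    P=P[(P[:,0]>.5)&(P[:,0]<.85)&(P[:,1]<-.1)&(P[:,1]>-.6)]
    b=P[(P[:,1]>-.3)&(P[:,0]>.72)&(P[:,0]<.8)]; print(n,"box z pct",np.percentile(b[:,2],[5,50,95,99]).round(3))
    k=P[(P[:,0]<.8)&(P[:,2]>.025)&(P[:,2]<.12)&(P[:,1]<-.14)&(P[:,1]>-.31)&(P[:,0]>.67)]; print(" box x min",np.percentile(k[:,0],[1,3,10]).round(3))
    for x0 in (.55,.6,.65,.7):
        c=P[(abs(P[:,0]-x0)<.02)&(P[:,2]>.1)]; print(" cab x",x0,len(c), np.percentile(c[:,1],[98,95,90]).round(3) if len(c)>20 else "", c[:,2].max().round(3) if len(c) else "")
E
python3 go.py 442 -214 140 60 630.5 -253.5 140 30 630.5 -253.5 140 45
```

```text
top box z pct [-0.001  0.046  0.052  0.084]
 box x min [0.702 0.704 0.708]
 cab x 0.55 0  
 cab x 0.6 515 [-0.362 -0.367 -0.377] 0.194
 cab x 0.65 2117 [-0.36  -0.361 -0.363] 0.196
 cab x 0.7 2057 [-0.36  -0.361 -0.363] 0.196
side box z pct [0.014 0.046 0.07  0.085]
 box x min [0.701 0.704 0.705]
 cab x 0.55 0  
 cab x 0.6 1564 [-0.364 -0.37  -0.381] 0.191
 cab x 0.65 3767 [-0.364 -0.371 -0.383] 0.192
 cab x 0.7 2576 [-0.362 -0.368 -0.377] 0.191
t 22.0 pos [ 443.1 -213.6   33.2] psi 75.03 tilt 0.11 w 38.6 gf 15.0 F [0.4 3.1 8.2] j [ 0.3   0.6   0.05  2.26 -0.11  0.28  1.75]
[442.0, -214.0, 140.0, 60.0] shift [0.001, -0.0009, -0.1424] turn [0.0006, 0.0023, 0.3341] dist mm 107.0 deg 15.0
[630.5, -253.5, 140.0, 30.0] shift [-0.2554, 0.0131, -0.142] turn [0.0012, 0.0021, 1.0008] dist mm 219.0 deg 45.0
[630.5, -253.5, 140.0, 45.0] shift [-0.2554, 0.0131, -0.142] turn [0.0009, 0.0022, 0.6674] dist mm 219.0 deg 30.0
```

send_rows(series=[[[0,0,-0.005],[0,0,0],-0.6],[[0,0,-0.02],[0,0,0],-0.6],[[0,0,-0.05],[0,0,0.05],-0.6],[[0,0,-0.09],[0,0,0.12],-0.6],[[-0.003,0,-0.12],[0,0,0.22],-0.6],[[-0.015,0.001,-0.135],[0,0,0.33],-0.6],[[-0.035,0.002,-0.142],[0,0,0.44],-0.6],[[-0.06,0.003,-0.142],[0,0,0.55],-0.6],[[-0.09,0.005,-0.142],[0,0,0.66],-0.6],[[-0.125,0.006,-0.142],[0,0,0.77],-0.6],[[-0.16,0.008,-0.142],[0,0,0.87],-0.6],[[-0.195,0.01,-0.142],[0,0,0.94],-0.6],[[-0.225,0.012,-0.142],[0,0,0.98],-0.6],[[-0.245,0.013,-0.142],[0,0,0.98],-0.6],[[-0.254,0.013,-0.142],[0,0,0.98],-0.6],[[-0.255,0.013,-0.142],[0,0,0.98],-0.6],[[-0.255,0.013,-0.142],[0,0,0.98],-0.6]])

```text
time_s: 23.7
position: [0.6287, -0.2537, 0.139]
ee_rot: [0.493, 0.87, -0.0, -0.0]
force: [-0.2, 0.6, -2.4]
width: 0.0386
gripper_force: 15.0
```

```bash
python3 go.py 630.5 -253.5 45 31; python3 chk.py 630.5 -253.5 123 48
```

```text
t 23.7 pos [ 628.7 -253.7  139. ] psi 30.89 tilt 0.04 w 38.6 gf 15.0 F [-0.2  0.6 -2.4] j [ 0.08  0.63  0.35  1.78 -0.29  0.78  1.11]
[630.5, -253.5, 45.0, 31.0] shift [-0.0011, 0.0023, 0.1253] turn [-0.0005, -0.0008, -0.0025] dist mm 94.0 deg 0.1
top rect [ 626.  -253.5] [94. 85.] -90.0 circ [ 630.5 -253.5] 95.9 area 6704
side rect [ 624.8 -256.6] [66.  59.8] -46.0 circ [ 627.4 -254.1] 67.9 area 2410
```

send_rows(series=[[[-0.001,0.004,0.02],[0,0,0],-0.6],[[-0.001,0.004,0.055],[0,0,0],-0.6],[[-0.001,0.004,0.085],[0,0,0],-0.6],[[-0.001,0.004,0.103],[0,0,0],-0.6],[[-0.001,0.004,0.112],[0,0,0],-0.6],[[-0.001,0.004,0.117],[0,0,0],-0.6],[[-0.001,0.004,0.12],[0,0,0],-0.6],[[-0.001,0.004,0.122],[0,0,0],-0.6],[[-0.001,0.004,0.124],[0,0,0],-0.6],[[-0.001,0.004,0.125],[0,0,0],-0.6],[[-0.001,0.004,0.125],[0,0,0],-0.6],[[-0.001,0.004,0.125],[0,0,0],-0.6]])

```text
time_s: 25.0
position: [0.6329, -0.2528, 0.0455]
ee_rot: [0.493, 0.87, 0.0, 0.0]
force: [0.2, -0.2, 0.9]
width: 0.0389
gripper_force: 15.0
```

Just touching. Settle 0.5 mm, release, rise and retreat over free space.

send_rows(series=[[[0,0,0.0007],[0,0,0],-0.6],[[0,0,0.0007],[0,0,0],-0.6],[[0,0,0],[0,0,0],0.0],[[0,0,0],[0,0,0],0.2],[[0,0,0],[0,0,0],0.3],[[0,0,0],[0,0,0],0.3],[[0,0,-0.02],[0,0,0],0.3],[[0,0,-0.07],[0,0,0],0.3],[[0,0,-0.13],[0,0,0],0.3],[[0,0,-0.19],[0,0,0],0.3],[[0.05,-0.02,-0.2],[0,0,0],0.3],[[0.11,-0.06,-0.2],[0,0,0],0.3],[[0.16,-0.1,-0.2],[0,0,0],0.3],[[0.2,-0.13,-0.2],[0,0,0],0.3],[[0.2,-0.13,-0.2],[0,0,0],0.3]])

```text
time_s: 26.5
position: [0.4667, -0.1725, 0.196]
ee_rot: [0.493, 0.87, 0.001, -0.002]
force: [1.3, -0.0, 0.9]
width: 0.0606
gripper_force: 0.0
```

```bash
python3 go.py; for a in "620.5 41.5" "640 302" "461.5 77" "630.5 -253.5"; do echo $a; python3 chk.py $a 28 47; done; python3 - <<'E'
from cell import get_image
import cv2
cv2.imwrite("pics/side9.png",get_image("side")["pixels"][:,:,::-1]); cv2.imwrite("pics/top9.png",get_image("top")["pixels"][:,:,::-1])
E
```

```text
t 26.5 pos [ 466.7 -172.5  196. ] psi 30.87 tilt 0.19 w 60.6 gf 0.0 F [ 1.3 -0.   0.9] j [-0.06  0.35  0.41  2.13 -0.22  0.7   1.02]
620.5 41.5
top rect [622.7  41. ] [61.7 58.1] 30.6 circ [621.3  41.2] 69.1 area 2822
side rect [619.   32.8] [66.3 51.3] -20.2 circ [621.5  39.5] 67.1 area 1909
640 302
top rect [641.3 303.8] [70.  62.8] 8.5 circ [638.  303.5] 85.4 area 3751
side rect [633.7 307.8] [68.3 42.9] -24.1 circ [636.5 314. ] 68.6 area 1555
461.5 77
top rect [463.  78.] [81. 48.] 0.0 circ [463.  78.] 87.0 area 3199
side rect [463.2  77.5] [80.2 41.5] -5.0 circ [463.   77.5] 86.0 area 2533
630.5 -253.5
top rect [ 630.9 -281.2] [66.  45.3] -27.6 circ [ 631.5 -279.5] 74.4 area 1492
side rect [ 630.6 -254.4] [68.  59.9] -46.0 circ [ 632.7 -252.4] 68.3 area 2359
```

View pics/side9.png

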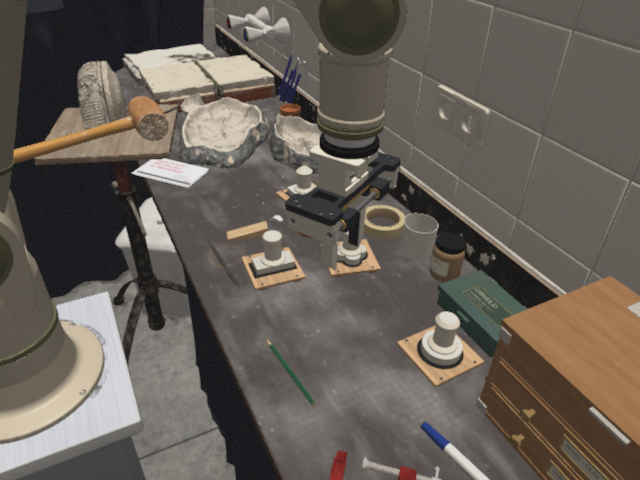

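View pics/top9.png

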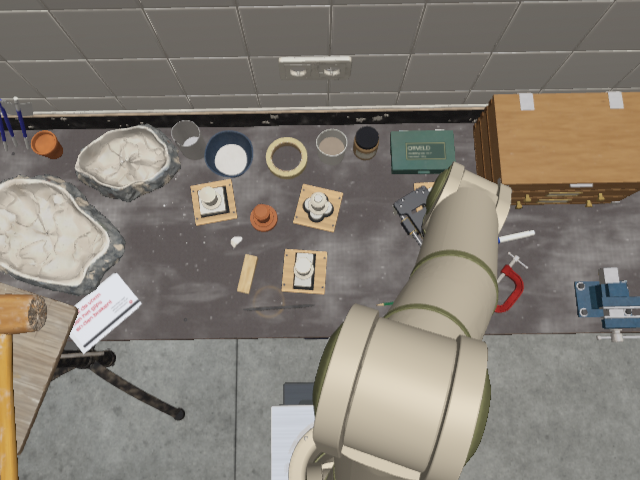

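All four finials stand upright and centred on their bats: (303,190), (350,252), (273,262) and (442,345) in the side view. The gripper is empty in free air. In the top view the terracotta finial (264,216) and the wedge (246,273) are where they started. The measured offsets are within 3 mm, so I hand in.

```bash
python3 -c "
from cell import r
print(r.hand_in())"
```

```text
the job is handed in; nothing more can be done
None
```

All four white finials stand upright on their matching bats, each measured within about 3 mm of centre and turned to match, with the terracotta finial and wedge left where they were; the job is handed in, but no verdict came back.

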